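# Slide the sample pellets one by one into the feeder's lane

## Robot

A 6-joint arm with a two-finger parallel gripper is mounted at the origin on the work surface. World frame = base frame: x ahead of the robot, y to its left, z up, the work surface at z = 0. Lengths are in mm, angles in rad, forces in N, time in s.
With the tool pointing down it reaches from about 400 to 925 mm from the base axis. Payload 12.5 kg.
Tool frame: the origin (TCP) lies where the fingers leave the gripper's body, on its centre line; the fingertips stand 78 mm ahead of it and the grasp point (between the pads) lies 59 mm ahead of it (env.nose_length is the distance from the TCP to the fingertips, in mm); z points along the fingers, y is the line along which they close (so a half turn about z gives the same grasp; the last joint's range is limited). The gripper opens to 95 mm and grips with 3 to 60 N. Pads are 20 mm wide; open, the fingers measure 119 mm over their backs; the gripper's body (75 mm by 180 mm) begins 59 mm behind the grasp point.
Start: joints at [-1.231, 0.491, 1.559, -0, 1.092, -0.106], TCP at [269.509, -563.917, 292.261] pointing down, gripper open.
Joint ranges: [-3.1, 3.1], [-0.84, 2.19], [0.05, 2.79], [-1.13, 4.28], [0.06, 2.93], [-2.69, 2.69]. Speed limits (rad/s): [2.22, 2.22, 2.79, 3.14, 3.14, 3.14].

## Interface

Orientations are given as [roll, pitch, yaw] about the fixed x, y, z axes, in that order (R = Rz(yaw) Ry(pitch) Rx(roll)).
In Python, from cell import env gives the robot as it stands. The module is installed in compiled form; this text tells all that it offers.
- The arm moves only by the tool send_rows, never from a script. Its argument "series" is text: rows parted by semicolons, each of 6 numbers parted by spaces: the shift along the tool's x, y, z as a fraction of full scale, then the turn, a rotation vector about the tool's x, y, z as a fraction of full scale. A call has 1 to 5 rows; each row shifts and turns the commanded pose from where the row before left it, along the tool's axes as they then stand; what a row does not reach is not made up. Full scale, the value 1, is 60 mm for a shift and 10 degrees for a turn. A row lasts 1/8 s, in which the tool goes at most 62.5 mm and 10.7 degrees, less where a joint would pass 70% of its speed; a pose out of reach is approached as far as the arm can. A call with a number of a shift or a turn outside -1 to 1 is refused whole. A call with a gripper value outside its range is refused whole. "fingers" is the opening, from 0 (shut) to 1 (fully open), set as the call begins (left out, the last holds). The fingers move at their own pace and stop on an object; the grip force is fixed at half the most. Time passes only in rows, so rows that do not move let the fingers close. It gives the time, the measured TCP pose, the force, the opening and the grip force at its end, in the units of the state.
- env.state(): the state, without advancing time (a new reading comes with each control period).
- env.read_camera(name): name is "scene" or "top"; returns a dict with "color" (384x512x3 uint8, red, green, blue), "z_map" (384x512 float32, mm along the optical axis (not along the pixel's ray), 0 where there is no reading), "fovy" (degrees; the focal length in pixels is half the picture's height over the tangent of half this angle, whatever the lens; pixels are square), "cx", "cy" (the principal point, pixels), "distortion" ([k1, k2, p1, p2, k3] as OpenCV has them; the pictures are not rectified), "R" (3x3) and "t" (3): a world point X has camera coordinates R X + t. Camera axes: x right, y down, z forward; pixel columns grow to the right and rows downward; lengths in mm; the calibration is good to about 2 mm. A picture is of the moment at which its call begins.
- env.job_done(): hands the job in; it is judged then, once.
The state is a dict: "t": time; "joints": joint angles; "qvel": joint speeds; "tau": joint torques, N m; "eef_pos": TCP position; "tcp_rot": TCP orientation; "ft_force": force on the tool from outside, world axes, zero at the start; "moment": the same for the moment, N m; "opening": opening from 0.0 (shut) to 1.0 (fully open); "grip_force": force on a finger pad.
Only numpy, scipy, OpenCV 4.12 (cv2) and the standard library are available. Lean on these libraries where they do the work, as an engineer would, in place of code of your own. Each camera call takes 0.05 s, during which the arm holds its last target. There are 200 camera calls.

## Task

Slide the three steel-ringed pellets lying on the sample feeder's white deck through the gate between its rails, one at a time, until all three lie flat and wholly inside the lane, each fully through the gate before the next one enters it. Push them gently along the deck with the fingertips: never pick up, tip or squeeze a pellet, and leave the die, the beaker and the jar where they stand. Finish with the hand clear of everything.

Things in the scene. Friction and masses are not known exactly. Their poses are not given: they have to be found in the camera images.
- feed_tray: Sample feeder fixed to the bench. Origin: middle of the gate line, at bench level; +y runs along the lane's centre line into the lane, x across, z up. Flat white deck, its top 10 mm above the bench, 230 mm wide (x -115 to 115 mm), from its back edge at y = -217 mm to y = -1 mm; its back and side edges have no rim. Dark metal rails, 10 mm thick, rise 12 mm over the deck.
- gate (a point): Middle of the gate, on the deck's top (axes as the feeder's). From y = -92 mm, x = 105 mm either side, two straight rails on the deck converge to the gate at y = 0: 44 mm free between rounded noses of 5 mm radius.
- lane_end (a point): Deck level at the middle of the lane's end stop, 168 mm past the gate. The lane is straight, 44 mm wide, open on top, and holds four pellets in file, so each pellet may push the earlier ones along. Clamp screws on its rails, 27 mm either side, 40 and 135 mm past the gate, stand 13 mm over the rails.
- pellet_a: Pressed-powder sample pellet: a flat disc, 40 mm diameter and 9 mm thick, a bright steel ring with a dark grey powder face (about 45 g). It lies flat on the feeder's deck. Origin: centre of its underside; z up. All three are alike.
- pellet_b: Pressed-powder sample pellet: a flat disc, 40 mm diameter and 9 mm thick, a bright steel ring with a dark grey powder face (about 45 g). It lies flat on the feeder's deck. Origin: centre of its underside; z up. All three are alike.
- pellet_c: Pressed-powder sample pellet: a flat disc, 40 mm diameter and 9 mm thick, a bright steel ring with a dark grey powder face (about 45 g). It lies flat on the feeder's deck. Origin: centre of its underside; z up. All three are alike.
- pellet_die: Bystander: steel pressing die, 72 mm diameter, 76 mm high (0.9 kg), a stepped cylinder with a plunger on top, standing on the bench. Origin: centre of its underside.
- beaker: Bystander: empty glass beaker, 52 mm diameter, 68 mm high, standing on the bench. Origin: centre of its underside.
- sample_jar: Bystander: white jar with a lid, 48 mm diameter, 62 mm high, standing on the bench. Origin: centre of its underside.
Not all that is in view belongs to the job. Leave any blue or turquoise look-alike of the pellet_a alone.

How it is judged (in metres and radians):
At the end, for the whole second after the job is handed in: All three pellets lie flat (within 0.1 rad), at rest on the deck (within 3 mm) inside the lane: centres at least 18 mm past the gate line and within 6 mm of the lane's centre line. Die, beaker and jar are within 20 mm of where they stood (y of pellet_a in the frame of feed_tray between 0.018 and 0.152 m and x of pellet_a in the frame of feed_tray between -0.006 and 0.006 m and z of pellet_a in the frame of feed_tray between 0.007 and 0.013 m and angle between each of pellet_a, pellet_b, pellet_c's own z axis and vertical below 0.1 rad and linear speed of each of pellet_a, pellet_b, pellet_c below 0.01 m/s and y of pellet_b in the frame of feed_tray between 0.018 and 0.152 m and x of pellet_b in the frame of feed_tray between -0.006 and 0.006 m and z of pellet_b in the frame of feed_tray between 0.007 and 0.013 m and y of pellet_c in the frame of feed_tray between 0.018 and 0.152 m and x of pellet_c in the frame of feed_tray between -0.006 and 0.006 m and z of pellet_c in the frame of feed_tray between 0.007 and 0.013 m and distance of each of pellet_die, beaker, sample_jar from where it was at the start of the episode below 0.02 m); the robot touches nothing.
It fails at once if two pellets in the gate at once (both centres between 22 mm before and 20 mm past the gate line) ((y of pellet_a in the frame of feed_tray between -0.022 and 0.02 m and y of pellet_b in the frame of feed_tray between -0.022 and 0.02 m) or (y of pellet_b in the frame of feed_tray between -0.022 and 0.02 m and y of pellet_c in the frame of feed_tray between -0.022 and 0.02 m) or (y of pellet_a in the frame of feed_tray between -0.022 and 0.02 m and y of pellet_c in the frame of feed_tray between -0.022 and 0.02 m)).
It fails at once if a pellet lifted or tipped (underside centre more than 8 mm above the deck, or tilted over 0.35 rad) (z of any of pellet_a, pellet_b, pellet_c in the frame of feed_tray above 0.018 m or angle between any of pellet_a, pellet_b, pellet_c's own z axis and vertical above 0.35 rad).
It fails at once if a pellet squeezed or pressed by the fingers with more than 20 N (contact force between the fingers and pellet_a above 20 N or contact force between the fingers and pellet_b above 20 N or contact force between the fingers and pellet_c above 20 N).
It fails at once if the die, beaker or jar shifted more than 20 mm (distance of any of pellet_die, beaker, sample_jar from where it was at the start of the episode above 0.02 m).
It also fails if it takes over 70 s, if anything falls off the work surface, if the arm or the gripper's body presses on something with over 40 N, if the wrist force passes 120 N, or if a joint passes its speed limit or range.

## Working session

There is one attempt and no reset: what is moved stays moved. The work goes in short steps, Python scripts to look and compute and a tool call to move; the robot and the scene stay as the last step left them, time stands still between calls to the robot, and variables do not carry over. Pictures are saved under pics/ and viewed, at most 10 in all, crops included, and the job is handed in when it is done.

Besides the shell and the picture viewer there is one more tool, called after "Request:" as name(argument=value, ...) on one line, values as JSON. send_rows: Moves the arm, as the interface text tells. Shift numbers are shares of 60 mm and turn numbers shares of 10 degrees, none past 1 either way. Its arguments: {"type":"object","properties":{"series":{"type":"string"},"fingers":{"type":"number"}},"required":["series"]}

```bash
mkdir -p pics; python3 - <<'E'
from cell import env
import cv2,numpy as np
print(env.state(), env.nose_length)
for n in("top","scene"):
    c=env.read_camera(n); cv2.imwrite(f"pics/{n}0.png",c["color"][:,:,::-1])
    print(n,c["fovy"],c["cx"],c["cy"],c["distortion"],c["R"],c["t"])
E
```

```text
{'t': 0.0, 'joints': array([-1.23062035e+00,  4.91539956e-01,  1.55948550e+00,  6.33674983e-06,
        1.09169245e+00, -1.05605730e-01]), 'qvel': array([-1.88802769e-05,  5.41548609e-04,  1.39620245e-03, -8.73262232e-04,
        1.07132864e-03, -1.59214441e-03]), 'tau': array([-4.52114373e-04, -6.12638998e+01, -2.58175921e+01,  6.92362594e-02,
        4.82550357e-02, -1.06609316e-04]), 'eef_pos': array([ 269.43718786, -563.74815543,  291.66146395]), 'tcp_rot': array([-3.14047425e+00, -1.24201880e-04,  4.45778713e-01]), 'ft_force': array([-0.11597849,  0.06843617, -0.76876114]), 'moment': array([-0.00564377,  0.0312173 ,  0.04174118]), 'grip_force': 0.0, 'opening': 0.9975562051062964} 77.60000000000001
top 53.05214218830852 257.91668193210586 192.57813342087863 [-0.00615364  0.          0.          0.          0.        ] [[-0.0122047  -0.99988564  0.00893012]
 [-0.99658307  0.01143381 -0.08180127]
 [ 0.08168981 -0.00989797 -0.99660865]] [  -9.24129505  547.78984149 1033.20532653]
scene 57.57985012667013 256.2017043618447 189.69691870080317 [-0.02114079  0.          0.          0.          0.        ] [[ 0.88225279  0.47058847 -0.01328539]
 [ 0.33382786 -0.6452557  -0.68717104]
 [-0.33194724  0.60182353 -0.72637419]] [-485.70873665 -167.07780833 1393.95312728]
```

View pics/top0.png

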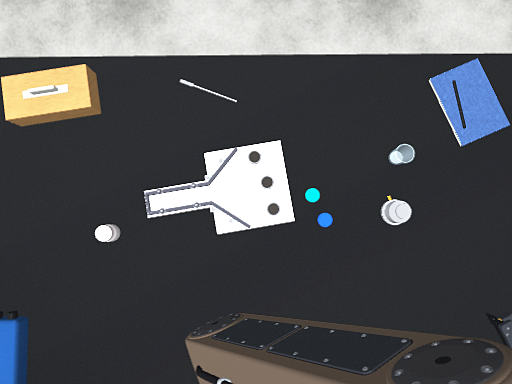

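View pics/scene0.png

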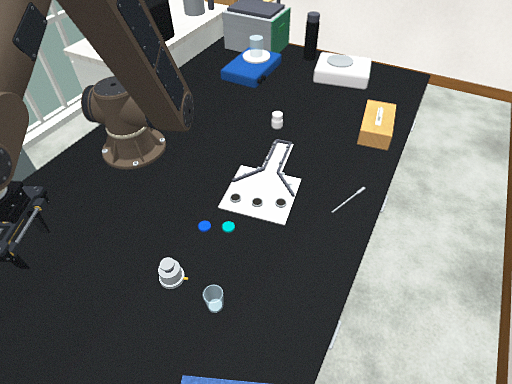

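Top view: deck spans about (205–294, 141–234), with the lane running left to (147,204). The pellets are at about (254,157), (267,182) and (273,209), and the look-alikes at (312,195) and (325,220) stay where they are. The scene view agrees.

```bash
cat > h.py <<'E'
from cell import env
import cv2,numpy as np
def K(c):
    f=c["color"].shape[0]/2/np.tan(np.radians(c["fovy"]/2)); return np.array([[f,0,c["cx"]],[0,f,c["cy"]],[0,0,1]])
def cast(c,px,z):
    p=cv2.undistortPoints(np.array(px,float).reshape(-1,1,2),K(c),np.array(c["distortion"]))[:,0]
    d=np.c_[p,np.ones(len(p))]@c["R"]; o=-c["R"].T@c["t"]
    return (o+d*((z-o[2])/d[:,2])[:,None])[:,:2]
def cents(c,mask,lo=20,hi=400):
    n,l,s,ce=cv2.connectedComponentsWithStats(mask.astype(np.uint8))
    return [(ce[i],s[i,4]) for i in range(1,n) if lo<s[i,4]<hi]
def frame():
    o,a=np.load("f.npy"),None; return o[0],o[1],o[2]   # origin, ex, ey
def tofeed(w):
    o,ex,ey=frame(); d=np.atleast_2d(w)-o; return np.c_[d@ex,d@ey]
def toworld(f):
    o,ex,ey=frame(); f=np.atleast_2d(f); return o+f[:,:1]*ex+f[:,1:]*ey
def pellets(c):
    g=cv2.cvtColor(c["color"],cv2.COLOR_RGB2GRAY); v,u=np.mgrid[:384,:512]
    pf=tofeed(cast(c,np.c_[u.ravel(),v.ravel()],19))
    x,y=pf.T; ins=((abs(x)<112)&(y>-214)&(y<0)&((y<-95)|(abs(x)<18-y*85/92)))|((abs(x)<19)&(y>=0)&(y<165))
    m=ins.reshape(384,512)&(g<110)
    return [(tofeed(cast(c,[p],19))[0].round(1),a) for p,a in cents(c,m)]
E
python3 - <<'E'
from h import *
c=env.read_camera("top"); g=cv2.cvtColor(c["color"],cv2.COLOR_RGB2GRAY)
roi=np.zeros_like(g); roi[130:245,135:303]=1
w=((g>160)&(roi>0)).astype(np.uint8)
w=cv2.morphologyEx(w,cv2.MORPH_CLOSE,np.ones((5,5)))
n,l,s,ce=cv2.connectedComponentsWithStats(w); k=1+np.argmax(s[1:,4]); m=(l==k).astype(np.uint8)
deck=cv2.morphologyEx(m,cv2.MORPH_OPEN,np.ones((33,33)))
print("areas",s[k],deck.sum())
cn=max(cv2.findContours(m,0,1)[0],key=len)[:,0].astype(float)
W=cast(c,cn,10)
box=cv2.boxPoints(cv2.minAreaRect(cast(c,max(cv2.findContours(deck,0,1)[0],key=len)[:,0],10).astype(np.float32)))
print("box",box.round(1),np.linalg.norm(np.diff(box,axis=0),axis=1))
# approx frame, then refine by line fits of the back and side edges
ey=None
i=np.argsort(box[:,1]); back=box[i[:2]]; back=back[np.argsort(back[:,0])]
ex=(back[1]-back[0]); ex/=np.linalg.norm(ex); ey=np.array([-ex[1],ex[0]])
o=back.mean(0)+217*ey
for _ in range(3):
    d=W-o; x=d@ex; y=d@ey
    A=(abs(y+217)<7)&(abs(x)<105); L=(abs(x+115)<7)&(y<-15)&(y>-205); R=(abs(x-115)<7)&(y<-15)&(y>-205)
    pb=np.polyfit(x[A],y[A],1); pl=np.polyfit(y[L],x[L],1); pr=np.polyfit(y[R],x[R],1)
    print("slopes",pb,pl,pr,A.sum(),L.sum(),R.sum())
    th=(pb[0]-pl[0]-pr[0])/3
    dx=(pl[1]+pr[1])/2; dy=pb[1]+217
    o=o+dx*ex+dy*ey
    ex=ex+th*ey; ex/=np.linalg.norm(ex); ey=np.array([-ex[1],ex[0]])
np.save("f.npy",[o,ex,ey]); print(o,ex,ey,"yaw ey",np.arctan2(ey[1],ey[0]))
print(pellets(c))
# lane rails: dark pixels at z=22
v,u=np.mgrid[:384,:512]; F=tofeed(cast(c,np.c_[u.ravel(),v.ravel()],10)); gg=g.ravel()
for y0 in (60,80,100):
    for z in (10,22):
        F=tofeed(cast(c,np.c_[u.ravel(),v.ravel()],z)); b=(abs(F[:,1]-y0)<10)&(abs(F[:,0])<45)
        h=np.digitize(F[b,0],np.arange(-45,46,3)); print(y0,z,[int(gg[b][h==j].mean()) for j in range(1,31)])
big=cv2.resize(c["color"][130:245,135:335],None,fx=4,fy=4,interpolation=cv2.INTER_CUBIC); cv2.imwrite("pics/crop.png",big[:,:,::-1])
E
```

```text
areas [ 144  140  151   94 8005] 4314
box [[450.5 -40.1]
 [665.3 -42.4]
 [667.1 130.2]
 [452.3 132.4]] [214.82994 172.55753 214.82993]
slopes [  -2.51260427 -464.6184789 ] [-1.09951585e-01 -1.27663218e+02] [-0.1609607  96.40580782] 5 33 30Traceback (most recent call last):
  File "<stdin>", line 21, in <module>
    raise TypeError("expected non-empty vector for x")
TypeError: expected non-empty vector for x
```

```bash
python3 - <<'E'
from h import *
c=env.read_camera("top"); g=cv2.cvtColor(c["color"],cv2.COLOR_RGB2GRAY)
roi=np.zeros_like(g); roi[130:245,135:303]=1
w=((g>120)&(roi>0)).astype(np.uint8)
n,l,s,ce=cv2.connectedComponentsWithStats(w); k=1+np.argmax(s[1:,4]); m=(l==k).astype(np.uint8)
cn=max(cv2.findContours(m,0,1)[0],key=len)[:,0].astype(float)
W=cast(c,cn,10)
back=cast(c,[(294,221),(281,141)],10); print(back,np.linalg.norm(back[1]-back[0]))
ex=(back[1]-back[0]); ex/=np.linalg.norm(ex); ey=np.array([-ex[1],ex[0]])
o=back.mean(0)+217*ey
for _ in range(4):
    d=W-o; x=d@ex; y=d@ey
    A=(abs(y+217)<9)&(abs(x)<105); L=(abs(x+115)<9)&(y<-15)&(y>-205); R=(abs(x-115)<9)&(y<-15)&(y>-205)
    pb=np.polyfit(x[A],y[A],1); pl=np.polyfit(y[L],x[L],1); pr=np.polyfit(y[R],x[R],1)
    print("fits",pb,pl,pr,A.sum(),L.sum(),R.sum())
    th=(pb[0]-pl[0]-pr[0])/3
    ym=-110; dx=(np.polyval(pl,ym)+np.polyval(pr,ym))/2; dy=pb[1]+217
    c0=o+ym*ey+dx*ex+dy*ey
    ex=ex+th*ey; ex/=np.linalg.norm(ex); ey=np.array([-ex[1],ex[0]]); o=c0-ym*ey
o=o+1.3*ey*0
np.save("f.npy",[o,ex,ey]); print(o,ex,ey,"yaw ey",np.arctan2(ey[1],ey[0]))
print(pellets(c))
v,u=np.mgrid[:384,:512]; gg=g.ravel()
for y0 in (65,85,105):
    F=tofeed(cast(c,np.c_[u.ravel(),v.ravel()],22)); b=(abs(F[:,1]-y0)<10)&(abs(F[:,0])<45)
    h=np.digitize(F[b,0],np.arange(-45,46,3)); print(y0,[int(gg[b][h==j].mean()) for j in range(1,31)])
b=(abs(F[:,0])<15)&(F[:,1]>140)&(F[:,1]<200); h=np.digitize(F[b,1],np.arange(140,200,3)); print([int(gg[b][h==j].mean()) for j in range(1,20)])
big=cv2.resize(c["color"][130:245,135:335],None,fx=4,fy=4,interpolation=cv2.INTER_CUBIC); cv2.imwrite("pics/crop.png",big[:,:,::-1])
E
```

```text
[[ 468.73682044 -114.58021477]
 [ 693.32684659  -82.48494896]] 226.8717389487852
fits [ 1.56496800e-02 -2.15417978e+02] [-1.43761561e-02 -1.15342792e+02] [-1.83022850e-02  1.13091857e+02] 73 68 67
fits [-1.12405740e-04 -2.16963743e+02] [ 1.72846347e-03 -1.14254216e+02] [-2.86034433e-03  1.14087066e+02] 74 68 67
fits [-4.52172182e-04 -2.17000008e+02] [ 2.06819790e-03 -1.14195535e+02] [-2.52058842e-03  1.14145553e+02] 74 68 67
fits [-4.5224495e-04 -2.1700000e+02] [ 2.06827066e-03 -1.14195417e+02] [-2.52051566e-03  1.14145670e+02] 74 68 67
[548.95863885 117.70789661] [0.98748206 0.15773136] [-0.15773136  0.98748206] yaw ey 1.7291891546616196
[(array([  79. , -138.3]), np.int32(89)), (array([   3.6, -160.5]), np.int32(87)), (array([ -72.6, -164.9]), np.int32(90))]
65 [34, 72, 220, 255, 173, 117, 121, 215, 255, 255, 255, 255, 255, 255, 255, 255, 255, 255, 255, 255, 255, 255, 102, 122, 122, 204, 255, 102, 29, 44]
85 [34, 72, 234, 255, 180, 115, 120, 202, 255, 255, 255, 255, 255, 255, 255, 255, 255, 255, 255, 255, 255, 255, 119, 120, 123, 217, 255, 96, 30, 44]
105 [33, 86, 241, 255, 150, 117, 119, 196, 255, 255, 255, 255, 255, 255, 255, 255, 255, 255, 255, 255, 255, 250, 139, 119, 123, 223, 255, 79, 31, 44]
[255, 255, 255, 255, 255, 255, 255, 255, 210, 77, 130, 165, 114, 34, 43, 45, 45, 45, 45]
```

View pics/crop.png

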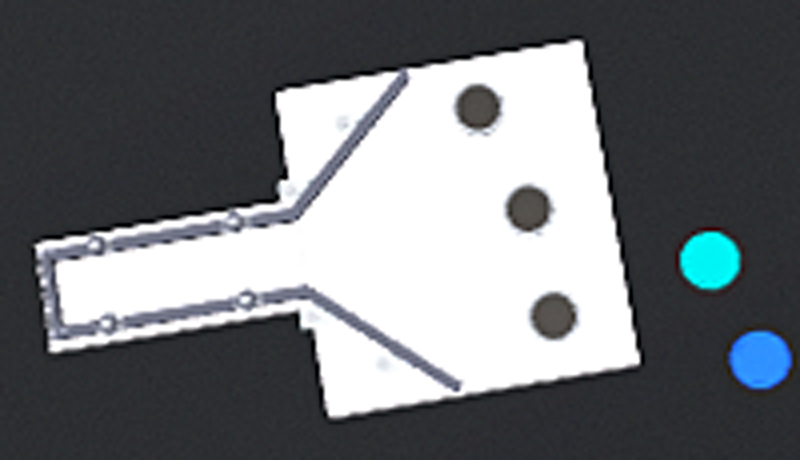

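Request:
send_rows(series="0 0 0 0 0 -0.92; 0 0 0 0 0 -0.92; 0 0 0 0 0 -0.92; 0 0 0 0 0 -0.92", fingers=0.12)

```text
t: 0.7
eef_pos: [269.5, -563.9, 292.0]
tcp_rot: [-3.141, -0.0, 1.093]
ft_force: [-0.0, 0.0, 0.1]
opening: 0.638
grip_force: 0.0
```

Request:
send_rows(series="0 0 0 0 0 -0.92; 0 0 0 0 0 -0.92; 0 0 0 0 0 -0.92; 0 0 0 0 0 -0.92; 0 0 0 0 0 0")

```text
t: 1.32
eef_pos: [269.5, -563.9, 292.1]
tcp_rot: [-3.142, -0.0, 1.729]
ft_force: [0.4, -0.6, -0.6]
opening: 0.142
grip_force: 0.0
```

```bash
cat >> h.py <<'E'
def go(x,y,tip=None,head=0.):
    """print shift (units of 60 mm) in tool axes and yaw turn still to do, to bring the tip to feeder (x,y)"""
    s=env.state(); _,ex,ey=frame(); p=s["eef_pos"]; r=s["tcp_rot"]; psi=r[2]
    d=toworld([x,y])[0]-p[:2]
    print("t",round(s["t"],2),"feed",tofeed(p[:2])[0].round(1),"tip",round(p[2]-env.nose_length,1),"head",round(np.degrees(psi-np.arctan2(ey[1],ey[0])),2),
     "rp",r[:2].round(4),"open",round(s["opening"],3),"F",s["ft_force"].round(1))
    tx=np.array([np.cos(psi),np.sin(psi)]); ty=np.array([np.sin(psi),-np.cos(psi)])
    print("shift/60:",(d@tx/60).round(3),(d@ty/60).round(3),None if tip is None else round((p[2]-env.nose_length-tip)/60,3),
     "turn/10deg:",round(-(head-np.degrees(psi-np.arctan2(ey[1],ey[0])))/10,3))
E
python3 -c "
from h import *
go(3.5,-205,13)"
```

```text
t 1.32 feed [-383.5 -629. ] tip 214.5 head 0.0 rp [-3.1416e+00 -2.0000e-04] open 0.142 F [ 0.4 -0.6 -0.6]
shift/60: 7.066 6.45 3.358 turn/10deg: 0.0
```

Request:
send_rows(series="0.71 0.64 0 0 0 0; 0.71 0.64 0 0 0 0; 0.71 0.64 0 0 0 0; 0.71 0.64 0 0 0 0; 0.71 0.64 0 0 0 0")

```text
t: 1.95
eef_pos: [426.0, -321.5, 292.4]
tcp_rot: [3.141, 0.0, 1.726]
ft_force: [0.7, -1.2, -0.4]
opening: 0.121
grip_force: 0.0
```

Request:
send_rows(series="0.7 0.65 0 0 0 0; 0.7 0.65 0 0 0 0; 0.7 0.65 0 0 0 0; 0.7 0.65 0 0 0 0; 0.7 0.65 0 0 0 0")

```text
t: 2.58
eef_pos: [585.2, -83.0, 292.3]
tcp_rot: [3.141, 0.0, 1.726]
ft_force: [0.6, -0.9, -0.1]
opening: 0.12
grip_force: 0.0
```

```bash
python3 -c "
from h import *
go(3.5,-205,13)"
```

```text
t 2.58 feed [   4.2 -204. ] tip 214.7 head -0.18 rp [3.1414e+00 2.0000e-04] open 0.12 F [ 0.6 -0.9 -0.1]
shift/60: -0.017 -0.011 3.362 turn/10deg: -0.018
```

Request:
send_rows(series="-0.02 0 0.9 0 0 -0.02; 0 0 0.9 0 0 0; 0 0 0.9 0 0 0; 0 0 0.46 0 0 0; 0 0 0 0 0 0")

```text
t: 3.2
eef_pos: [583.9, -85.9, 100.9]
tcp_rot: [-3.138, -0.001, 1.731]
ft_force: [-0.4, -0.4, 1.0]
opening: 0.118
grip_force: 0.0
```

```bash
python3 - <<'E'
from h import *
go(3.5,-205,13)
c=env.read_camera("scene"); cv2.imwrite("pics/s1.png",cv2.resize(c["color"][130:250,190:330],None,fx=5,fy=5,interpolation=cv2.INTER_CUBIC)[:,:,::-1])
E
```

```text
t 3.2 feed [   2.4 -206.5] tip 23.3 head 0.08 rp [-3.1382e+00 -1.4000e-03] open 0.118 F [-0.4 -0.4  1. ]
shift/60: 0.026 0.018 0.172 turn/10deg: 0.008
```

View pics/s1.png

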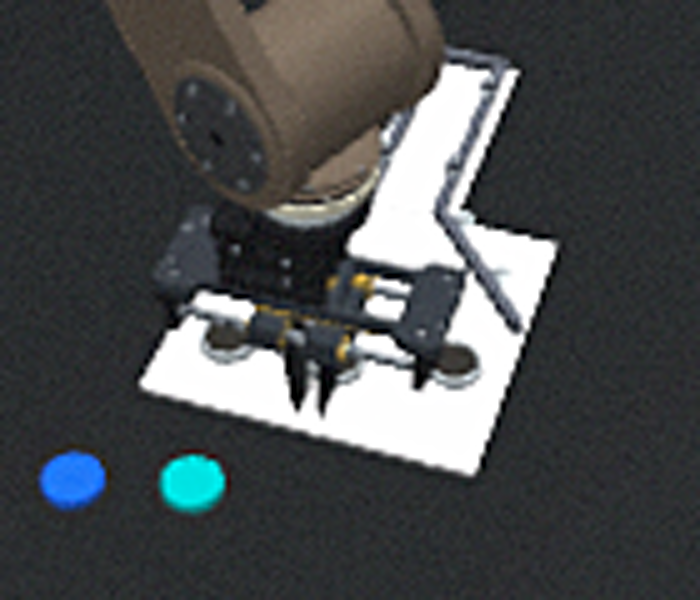

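The view shows the tapered tips straddling behind the middle pellet, clear of the outer two, at crop pixel (310,405). Next I lower the hand and push.

Request:
send_rows(series="0 0.02 0.09 0 0 0; 0 0 0.08 0 0 0; 0 0 0 0 0 0")

```text
t: 3.62
eef_pos: [585.8, -85.8, 92.7]
tcp_rot: [3.141, 0.0, 1.734]
ft_force: [0.2, -0.9, -0.4]
opening: 0.119
grip_force: 0.0
```

Request:
send_rows(series="0.1 0 0 0 0 0; 0.2 -0.01 0 0 0 0; 0.2 -0.01 0 0 0 0; 0.2 -0.01 0 0 0 0; 0.2 -0.01 0 0 0 0")

```text
t: 4.25
eef_pos: [574.5, -31.9, 92.5]
tcp_rot: [3.141, 0.0, 1.734]
ft_force: [0.5, -0.8, -0.1]
opening: 0.12
grip_force: 0.2
```

```bash
python3 - <<'E'
from h import *
go(-0.6,-60,13)
print(pellets(env.read_camera("top")))
c=env.read_camera("scene"); cv2.imwrite("pics/s2.png",cv2.resize(c["color"][130:250,190:330],None,fx=5,fy=5,interpolation=cv2.INTER_CUBIC)[:,:,::-1])
E
```

```text
t 4.25 feed [   1.6 -151.8] tip 14.9 head 0.29 rp [3.1414e+00 2.0000e-04] open 0.12 F [ 0.5 -0.8 -0.1]
shift/60: 1.53 -0.029 0.032 turn/10deg: 0.029
[]
```

View pics/s2.png

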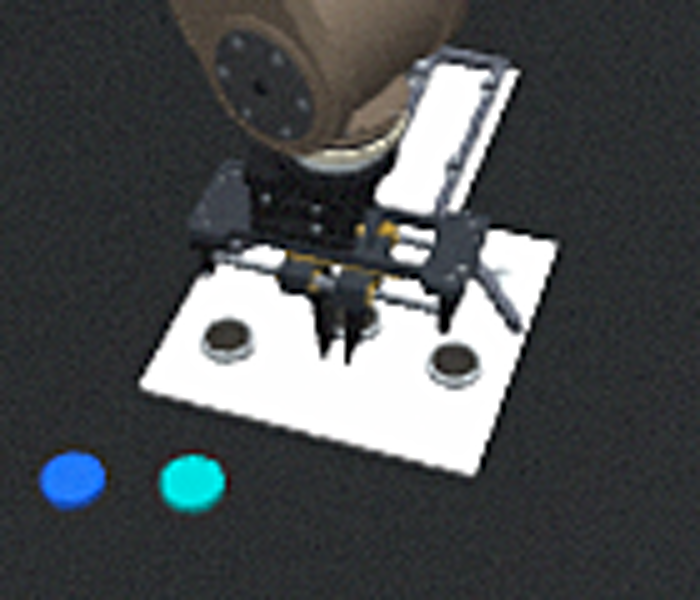

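The pellet sits in the cradle at crop pixel (355,315), and the other two haven't moved. I keep pushing.

Request:
send_rows(series="0.2 -0.01 0.02 0 0 0.03; 0.2 -0.01 0 0 0 0; 0.2 -0.01 0 0 0 0; 0.2 -0.01 0 0 0 0; 0.2 0 0 0 0 0")

```text
t: 4.97
eef_pos: [562.6, 26.8, 91.2]
tcp_rot: [-3.142, 0.0, 1.729]
ft_force: [-0.9, -0.0, 0.5]
opening: 0.117
grip_force: 0.1
```

Request:
send_rows(series="0.2 0 0 0 0 0; 0.2 0 0 0 0 0; 0.2 0 0 0 0 0; 0.1 0 0 0 0 0; 0 0 0 0 0 0")

```text
t: 5.6
eef_pos: [556.1, 67.8, 91.2]
tcp_rot: [3.142, 0.0, 1.729]
ft_force: [-0.2, 0.3, 0.0]
opening: 0.118
grip_force: 0.0
```

```bash
python3 - <<'E'
from h import *
go(-0.6,5,13)
print(pellets(env.read_camera("top")))
E
```

```text
t 5.6 feed [ -0.8 -50.4] tip 13.6 head 0.0 rp [3.1416e+00 1.0000e-04] open 0.118 F [-0.2  0.3  0. ]
shift/60: 0.923 0.003 0.01 turn/10deg: 0.0
[(array([ -72.6, -165.1]), np.int32(88))]
```

Request:
send_rows(series="0.15 0 0 0 0 0; 0.2 0 0 0 0 0; 0.2 0 0 0 0 0; 0.2 0 0 0 0 0; 0.17 0 0 0 0 0")

```text
t: 6.28
eef_pos: [547.3, 122.9, 91.2]
tcp_rot: [3.142, 0.0, 1.729]
ft_force: [-0.8, -0.8, -0.2]
opening: 0.121
grip_force: 0.1
```

```bash
python3 - <<'E'
from h import *
go(-0.6,5,13)
c=env.read_camera("top");print(pellets(c))
a=cv2.resize(c["color"][130:245,135:335],None,fx=4,fy=4,interpolation=cv2.INTER_CUBIC); cv2.imwrite("pics/t3.png",a[:,:,::-1])
c=env.read_camera("scene"); cv2.imwrite("pics/s3.png",cv2.resize(c["color"][130:250,190:330],None,fx=5,fy=5,interpolation=cv2.INTER_CUBIC)[:,:,::-1])
E
```

```text
t 6.28 feed [-0.8  5.4] tip 13.6 head -0.0 rp [3.1416e+00 1.0000e-04] open 0.121 F [-0.8 -0.8 -0.2]
shift/60: -0.007 0.004 0.01 turn/10deg: -0.0
[(array([  78.8, -138.4]), np.int32(87)), (array([  9.7, -31.9]), np.int32(266)), (array([ -72.6, -165.1]), np.int32(88))]
```

View pics/s3.png

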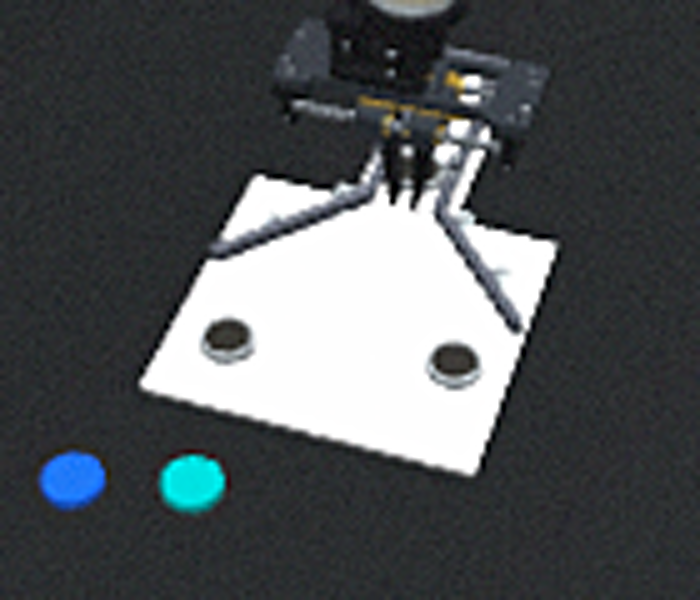

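The middle pellet is through the gate, with the tips in the gate at crop pixel (405,200). The two outer pellets haven't moved. I retreat and take the pellet at (79,-138).

Request:
send_rows(series="-0.4 0 0 0 0 0; -0.8 0 -0.2 0 0 0; -0.8 0 -0.3 0 0 0; -0.5 0 -0.3 0 0 0; 0 0 0 0 0 0")

```text
t: 7.0
eef_pos: [571.7, -28.1, 140.3]
tcp_rot: [3.139, 0.001, 1.726]
ft_force: [-0.0, -0.4, -0.4]
opening: 0.121
grip_force: 0.0
```

Request:
send_rows(series="0 0 0 0 0 -0.99; 0 0 0 0 0 -0.99; 0 0 0 0 0 -0.99; 0 0 0 0 0 -0.99; 0 0 0 0 0 -0.99")

```text
t: 7.62
eef_pos: [570.6, -25.0, 138.5]
tcp_rot: [-3.141, -0.001, 2.599]
ft_force: [0.6, 0.4, 0.4]
opening: 0.122
grip_force: 0.0
```

```bash
python3 - <<'E'
from h import *
go(112,-166,13.5,49.5)
c=env.read_camera("top");print(pellets(c))
E
```

```text
t 7.62 feed [  -1.1 -144.4] tip 60.9 head 49.84 rp [-3.1412e+00 -1.1000e-03] open 0.122 F [0.6 0.4 0.4]
shift/60: -1.674 0.94 0.79 turn/10deg: 0.034
[(array([  99.7, -175.5]), np.int32(113)), (array([ 0.7, 35.9]), np.int32(90))]
```

Request:
send_rows(series="-0.56 0.31 0 0 0 0.03; -0.56 0.31 0 0 0 0; -0.56 0.32 0 0 0 0; 0 0 0.4 0 0 0; 0 0 0.38 0 0 0")

```text
t: 8.3
eef_pos: [686.3, -30.0, 90.9]
tcp_rot: [-3.141, -0.001, 2.585]
ft_force: [-0.5, -0.5, -0.0]
opening: 0.118
grip_force: 0.0
```

```bash
python3 - <<'E'
from h import *
go(112,-166,13.5,49.5)
c=env.read_camera("top");print(pellets(c))
E
```

```text
t 8.3 feed [ 112.3 -167.5] tip 13.3 head 49.04 rp [-3.1412e+00 -8.0000e-04] open 0.118 F [-0.5 -0.5 -0. ]
shift/60: 0.02 0.015 -0.003 turn/10deg: -0.046
[]
```

Request:
send_rows(series="0.1 0 0 0 0 -0.05; 0.2 0 0 0 0 0; 0.2 0 0 0 0 0; 0.2 0 0 0 0 0; 0.2 0 0 0 0 0")

```text
t: 8.98
eef_pos: [639.7, -2.6, 92.9]
tcp_rot: [3.141, 0.001, 2.596]
ft_force: [0.8, -0.3, 1.0]
opening: 0.122
grip_force: 0.4
```

Request:
send_rows(series="0.2 0 0 0 0 0; 0.2 0 0 0 0 0; 0.2 0 0 0 0 0; 0.2 0 0 0 0 0; 0.15 0 0 0 0 0")

```text
t: 9.6
eef_pos: [590.9, 27.0, 92.4]
tcp_rot: [-3.141, -0.0, 2.596]
ft_force: [0.6, 0.1, -0.3]
opening: 0.121
grip_force: 0.3
```

```bash
python3 - <<'E'
from h import *
go(22.7,-91.6,13.5,49.5)
E
```

```text
t 9.6 feed [ 27.1 -96.2] tip 14.8 head 49.67 rp [-3.1415e+00 -1.0000e-04] open 0.121 F [ 0.6  0.1 -0.3]
shift/60: 0.106 0.011 0.022 turn/10deg: 0.017
```

Request:
send_rows(series="0.1 0 0 0 0 0; 0 0 0 0 0 0; -0.4 0 0 0 0 0; -0.5 0 -0.4 0 0 0; -0.5 0 -0.3 0 0 0")

```text
t: 10.22
eef_pos: [659.2, -14.6, 135.1]
tcp_rot: [-3.142, 0.0, 2.596]
ft_force: [-0.4, 0.3, -0.5]
opening: 0.12
grip_force: 0.0
```

Request:
send_rows(series="-0.4 0 0 0 0 0.99; 0 0 0 0 0 0.99; 0 0 0 0 0 0.99; 0 0 0 0 0 0.99; 0 0 0 0 0 0.99")

```text
t: 10.85
eef_pos: [678.9, -26.6, 134.2]
tcp_rot: [-3.141, -0.0, 1.726]
ft_force: [0.1, 0.0, 0.2]
opening: 0.119
grip_force: 0.0
```

```bash
python3 - <<'E'
from h import *
go(0,-115,14)
c=env.read_camera("top");print(pellets(c))
E
```

```text
t 10.85 feed [ 105.5 -163. ] tip 56.6 head -0.18 rp [-3.1413 -0.    ] open 0.119 F [0.1 0.  0.2]
shift/60: 0.795 -1.762 0.71 turn/10deg: -0.018
[(array([0.5, 7.4]), np.int32(41)), (array([ 0.6, 36. ]), np.int32(89))]
```

```bash
python3 - <<'E'
from h import *
a=[cv2.resize(env.read_camera(n)["color"][r0:r0+115,c0:c0+170],None,fx=4,fy=2.6 if 0 else 4) for n,r0,c0 in(("top",130,135),("scene",125,180))]
a=cv2.resize(np.hstack(a),(800,272)); a=np.vstack([a]); cv2.imwrite("pics/b4.png",a[:,:,::-1])
E
```

```text
(no output)
```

View pics/b4.png

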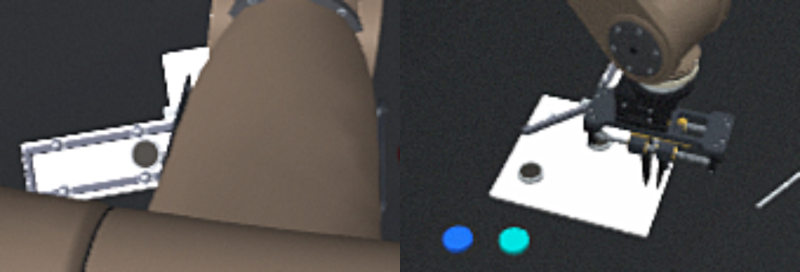

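The top view is blocked by the arm, with pellet 1 in the lane at (145,153). The scene view shows pellet 2 near (598,142), where I expected it.

Request:
send_rows(series="0.2 -0.44 0 0 0 0; 0.2 -0.44 0 0 0 0; 0.2 -0.44 0 0 0 -0.02; 0.2 -0.45 0 0 0 0; 0 0 0 0 0 0")

```text
t: 11.62
eef_pos: [565.1, 4.2, 134.6]
tcp_rot: [-3.141, -0.0, 1.74]
ft_force: [1.0, 0.4, -1.2]
opening: 0.117
grip_force: 0.0
```

```bash
python3 - <<'E'
from h import *
go(0,-115,14)
c=env.read_camera("scene"); R=c["color"]; g=cv2.cvtColor(R,cv2.COLOR_RGB2GRAY)
# dark discs in feeder area seen by scene cam, plane z=19
v,u=np.mgrid[:384,:512]; F=tofeed(cast(c,np.c_[u.ravel(),v.ravel()],19)); x,y=F.T
m=((abs(x)<110)&(y>-212)&(y<-20)).reshape(g.shape)&(g<110)
for p,a in cents(c,m,8,4000): print(tofeed(cast(c,[p],19))[0].round(1),a,p.round(0))
cv2.imwrite("pics/s5.png",cv2.resize(R[130:250,190:330],None,fx=5,fy=5,interpolation=cv2.INTER_CUBIC)[:,:,::-1])
E
```

```text
t 11.62 feed [  -2.  -114.6] tip 57.0 head 0.61 rp [-3.1405e+00 -2.0000e-04] open 0.117 F [ 1.   0.4 -1.2]
shift/60: -0.007 0.033 0.717 turn/10deg: 0.061
[-39.3 -55.4] 183 [256. 177.]
[ 73.  -59.1] 40 [286. 185.]
[ -76.3 -164.8] 43 [235. 197.]
```

View pics/s5.png

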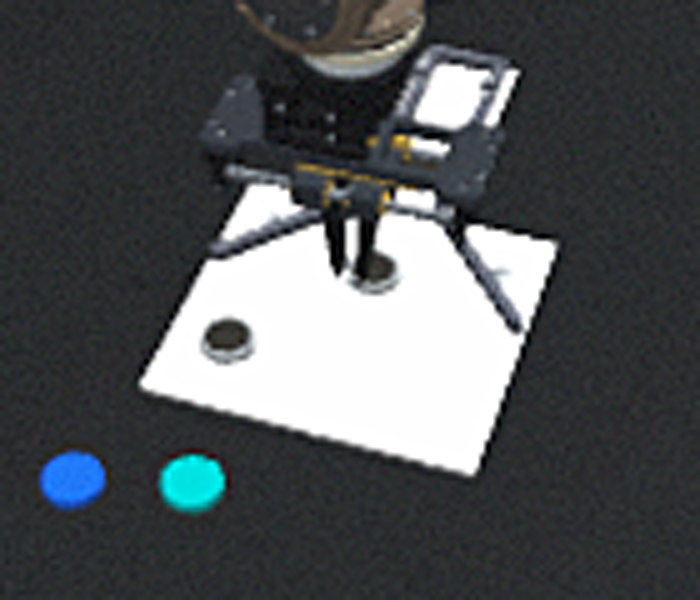

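The pellet shows at crop pixel (374,272), not quite where I expected, so I compute its position before going down.

```bash
python3 - <<'E'
from h import *
c=env.read_camera("scene")
print(tofeed(cast(c,[(190+374/5-.4,130+270/5-.4),(190+228/5-.4,130+336/5-.4),(190+402/5,130+272/5),(190+374/5,130+293/5)],19)))
E
```

```text
[[  -0.75518095  -74.949043  ]
 [ -74.99642751 -165.10931853]
 [  20.30538303  -72.11005446]
 [   8.03500279  -97.44010739]]
```

Request:
send_rows(series="-0.05 0.05 0.3 0 0 0.06; 0 0 0.3 0 0 0; 0 0 0.11 0 0 0; 0.1 0 0 0 0 0; 0.2 0 0 0 0 0")

```text
t: 12.35
eef_pos: [567.0, 19.6, 92.0]
tcp_rot: [3.141, 0.0, 1.725]
ft_force: [1.2, 0.0, 0.2]
opening: 0.121
grip_force: 0.1
```

```bash
python3 - <<'E'
from h import *
go(0,5,14)
E
```

```text
t 12.35 feed [  2.3 -99.8] tip 14.4 head -0.26 rp [3.1413e+00 1.0000e-04] open 0.121 F [1.2 0.  0.2]
shift/60: 1.746 -0.047 0.007 turn/10deg: -0.026
```

Request:
send_rows(series="0.2 -0.02 0 0 0 -0.03; 0.2 -0.01 0 0 0 0; 0.2 -0.01 0 0 0 0; 0.2 0 0 0 0 0; 0.2 0 0 0 0 0")

```text
t: 12.98
eef_pos: [555.0, 78.9, 91.9]
tcp_rot: [3.141, 0.0, 1.73]
ft_force: [-0.0, -0.7, 0.8]
opening: 0.123
grip_force: 0.4
```

Request:
send_rows(series="0.2 0 0 0 0 0; 0.2 0 0 0 0 0; 0.2 0 0 0 0 0; 0.14 0 0 0 0 0; 0 0 0 0 0 0")

```text
t: 13.6
eef_pos: [547.9, 122.5, 91.8]
tcp_rot: [-3.141, -0.0, 1.731]
ft_force: [0.4, 0.9, -0.0]
opening: 0.122
grip_force: 0.0
```

Request:
send_rows(series="-0.4 0 0 0 0 0; -0.8 0 -0.2 0 0 0; -0.8 0 -0.3 0 0 0; -0.5 0 -0.3 0 0 0; 0 0 0 0 0 0")

```text
t: 14.22
eef_pos: [572.4, -28.3, 140.7]
tcp_rot: [3.139, 0.001, 1.727]
ft_force: [-0.1, 0.4, -0.5]
opening: 0.12
grip_force: 0.0
```

```bash
python3 - <<'E'
from h import *
go(0,5,14)
c=env.read_camera("top");print(pellets(c))
E
```

```text
t 14.22 feed [ 1.000e-01 -1.478e+02] tip 63.1 head -0.11 rp [3.1394e+00 8.0000e-04] open 0.12 F [-0.1  0.4 -0.5]
shift/60: 2.547 -0.007 0.819 turn/10deg: -0.011
[(array([ 101.7, -181.9]), np.int32(117)), (array([ 1.6, 35.5]), np.int32(89)), (array([ 0.9, 75.2]), np.int32(91))]
```

Request:
send_rows(series="0 0 0 0 0 0.97; 0 0 0 0 0 0.97; 0 0 0 0 0 0.97; 0 0 0 0 0 0.97; 0 0 0 0 0 0")

```text
t: 14.9
eef_pos: [571.4, -25.1, 139.1]
tcp_rot: [-3.14, 0.0, 1.055]
ft_force: [0.7, -0.7, -0.0]
opening: 0.117
grip_force: 0.0
```

```bash
python3 - <<'E'
from h import *
go(-99.5,-198.5,13.8,-38.9)
E
```

```text
t 14.9 feed [  -0.3 -144.5] tip 61.5 head -38.6 rp [-3.1403e+00  5.0000e-04] open 0.117 F [ 0.7 -0.7 -0. ]
shift/60: -1.734 -0.73 0.794 turn/10deg: 0.03
```

Request:
send_rows(series="-0.58 -0.24 0 0 0 0.03; -0.58 -0.24 0 0 0 0; -0.58 -0.25 0 0 0 0; 0 0 0.4 0 0 0; 0 0 0.38 0 0 0")

```text
t: 15.52
eef_pos: [481.6, -94.7, 92.4]
tcp_rot: [3.141, -0.0, 1.052]
ft_force: [0.1, 0.5, 0.1]
opening: 0.115
grip_force: 0.0
```

```bash
python3 - <<'E'
from h import *
go(-99.5,-198.5,13.8,-38.9);go(-19,-99.5,13.8,-38.9)
E
```

```text
t 15.53 feed [-100.  -199.1] tip 14.8 head -38.78 rp [ 3.1413 -0.    ] open 0.115 F [0.1 0.5 0.1]
shift/60: 0.013 0.0 0.017 turn/10deg: 0.012
t 15.53 feed [-100.  -199.1] tip 14.8 head -38.78 rp [ 3.1413 -0.    ] open 0.115 F [0.1 0.5 0.1]
shift/60: 2.14 0.013 0.017 turn/10deg: 0.012
```

Request:
send_rows(series="0.1 0 0.01 0 0 0; 0.2 0 0 0 0 0; 0.2 0 0 0 0 0; 0.2 0 0 0 0 0; 0.2 0 0 0 0 0")

```text
t: 16.15
eef_pos: [509.4, -47.3, 92.8]
tcp_rot: [3.141, -0.0, 1.049]
ft_force: [-0.4, -0.5, 0.8]
opening: 0.118
grip_force: 0.4
```

Request:
send_rows(series="0.25 0 0 0 0 0; 0.25 0 0 0 0 0; 0.25 0 0 0 0 0; 0.25 0 0 0 0 0; 0.22 0 0 0 0 0")

```text
t: 16.77
eef_pos: [545.9, 16.2, 92.4]
tcp_rot: [-3.142, 0.0, 1.048]
ft_force: [-0.0, -0.2, 0.9]
opening: 0.116
grip_force: 0.4
```

Request:
send_rows(series="0 0 0 0 0 0; -0.4 0 0 0 0 0; -0.5 0 -0.4 0 0 0; -0.5 0 -0.3 0 0 0; -0.4 0 0 0 0 0")

```text
t: 17.4
eef_pos: [491.1, -79.5, 135.6]
tcp_rot: [3.14, -0.0, 1.047]
ft_force: [0.1, 0.0, 0.2]
opening: 0.119
grip_force: 0.0
```

Request:
send_rows(series="0 0 0 0 0 -0.97; 0 0 0 0 0 -0.97; 0 0 0 0 0 -0.97; 0 0 0 0 0 -0.97; 0 0 0 0 0 0")

```text
t: 18.02
eef_pos: [491.3, -78.5, 134.4]
tcp_rot: [-3.141, -0.0, 1.724]
ft_force: [-0.1, 0.3, -0.4]
opening: 0.123
grip_force: 0.0
```

```bash
python3 - <<'E'
from h import *
go(1,-117,13.8)
c=env.read_camera("top");print(pellets(c))
c=env.read_camera("scene"); cv2.imwrite("pics/s6.png",cv2.resize(c["color"][130:250,190:330],None,fx=5,fy=5,interpolation=cv2.INTER_CUBIC)[:,:,::-1])
E
```

```text
t 18.02 feed [ -87.9 -184.7] tip 56.8 head -0.32 rp [-3.1415 -0.    ] open 0.123 F [-0.1  0.3 -0.4]
shift/60: 1.137 1.475 0.717 turn/10deg: -0.032
[(array([  2.9, -75.6]), np.int32(90)), (array([ 1.8, 35.4]), np.int32(90)), (array([ 0.9, 75.2]), np.int32(91)), (array([ -97.2, -179. ]), np.int32(276))]
```

View pics/s6.png

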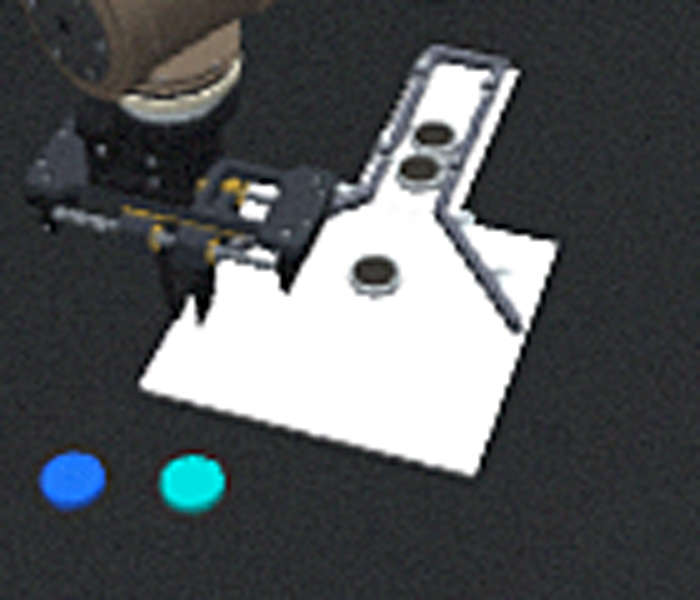

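Two pellets are in the lane at crop pixels (432,135) and (422,168). The third is centred at (375,272), which is feeder (2.9,-75.6). I move the hand behind it.

Request:
send_rows(series="0.22 0.38 0 0 0 -0.03; 0.3 0.38 0 0 0 0; 0.3 0.38 0 0 0 0; 0.3 0.36 0 0 0 0; 0 0 0.2 0 0 0")

```text
t: 18.75
eef_pos: [570.7, 3.2, 122.5]
tcp_rot: [3.14, 0.001, 1.729]
ft_force: [0.5, 0.9, 0.2]
opening: 0.119
grip_force: 0.0
```

```bash
python3 - <<'E'
from h import *
go(2.5,-117,13.8)
E
```

```text
t 18.75 feed [   3.4 -116.5] tip 44.9 head 0.01 rp [3.1396e+00 6.0000e-04] open 0.119 F [0.5 0.9 0.2]
shift/60: -0.009 -0.015 0.519 turn/10deg: 0.001
```

Request:
send_rows(series="-0.01 -0.01 0.26 0 0 0; 0 0 0.25 0 0 0; 0 0 0 0 0 0; 0.15 0 0 0 0 0; 0.2 0 0 0 0 0")

```text
t: 19.38
eef_pos: [565.9, 22.8, 92.2]
tcp_rot: [3.141, 0.0, 1.73]
ft_force: [0.3, -0.4, 0.6]
opening: 0.12
grip_force: 0.1
```

Request:
send_rows(series="0.2 -0.01 0 0 0 0; 0.2 -0.02 0 0 0 0; 0.2 -0.01 0 0 0 0; 0.2 0 0 0 0 0; 0.2 0 0 0 0 0")

```text
t: 20.0
eef_pos: [553.9, 81.9, 91.8]
tcp_rot: [3.141, 0.0, 1.73]
ft_force: [-0.0, -0.6, 1.3]
opening: 0.12
grip_force: 0.4
```

```bash
python3 - <<'E'
from h import *
go(0.5,5,13.8)
E
```

```text
t 20.0 feed [ -0.7 -36.1] tip 14.2 head 0.07 rp [3.1415e+00 1.0000e-04] open 0.12 F [-0.  -0.6  1.3]
shift/60: 0.685 0.022 0.007 turn/10deg: 0.007
```

Request:
send_rows(series="0.2 0.01 0 0 0 0; 0.2 0.01 0 0 0 0; 0.18 0 0 0 0 0; 0.09 0 0 0 0 0; 0 0 0 0 0 0")

```text
t: 20.62
eef_pos: [548.7, 121.4, 91.7]
tcp_rot: [-3.141, -0.0, 1.731]
ft_force: [-0.3, 0.3, -0.3]
opening: 0.116
grip_force: 0.0
```

Request:
send_rows(series="-0.4 0 0 0 0 0; -0.8 0 -0.2 0 0 0; -0.8 0 -0.5 0 0 0; -0.5 0 -0.8 0 0 0; 0 0 -0.8 0 0 0")

```text
t: 21.25
eef_pos: [572.7, -29.5, 231.0]
tcp_rot: [-3.141, -0.0, 1.727]
ft_force: [0.5, 0.0, -0.5]
opening: 0.118
grip_force: 0.0
```

Request:
send_rows(series="0 0 -0.5 0 0 0; 0 0 0 0 0 0; 0 0 0 0 0 0")

```text
t: 21.62
eef_pos: [572.2, -27.2, 259.0]
tcp_rot: [-3.14, -0.0, 1.73]
ft_force: [0.6, -0.2, 0.5]
opening: 0.125
grip_force: 0.0
```

```bash
python3 - <<'E'
from h import *
go(0.5,5,13.8)
c=env.read_camera("top");print(pellets(c))
c=env.read_camera("scene"); cv2.imwrite("pics/s7.png",cv2.resize(c["color"][100:340,130:370],None,fx=2.5,fy=2.5,interpolation=cv2.INTER_CUBIC)[:,:,::-1])
E
```

```text
t 21.62 feed [   0.2 -146.7] tip 181.4 head 0.05 rp [-3.1404e+00 -3.0000e-04] open 0.125 F [ 0.6 -0.2  0.5]
shift/60: 2.529 0.008 2.793 turn/10deg: 0.005
[(array([ 2.1, 33.9]), np.int32(93)), (array([ 1.9, 74.2]), np.int32(88)), (array([  0.4, 113.7]), np.int32(88))]
```

View pics/s7.png

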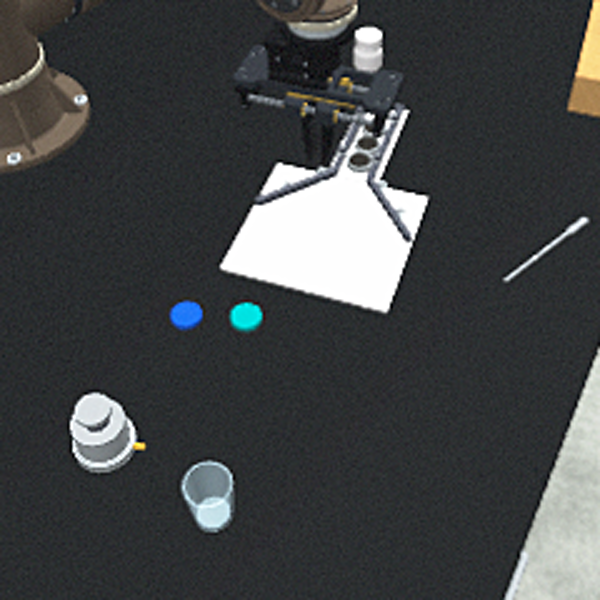

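The lane holds all three pellets, at y = 34, 74 and 114 mm and all within about 2 mm of its centre line. The die, beaker and jar haven't moved, and the hand is high and clear.

```bash
python3 -c "
from cell import env
print(env.job_done())"
```

```text
the job is handed in; nothing more can be done
None
```

I slid all three pellets through the gate one at a time. They lie in the lane about 34, 74 and 114 mm past the gate and within about 2 mm of its centre line. The die, beaker and jar look undisturbed, the hand is clear, and the job was handed in at about 22 s; no verdict was returned.

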